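# Feel along the moulding of a relief painting

### The job

Check the curved wooden moulding on the painted panel by touch: with the gripper closed and pointing down, run the fingertips lightly along its top from the end beside the yellow pot to the end beside the red pot, passing over all seven white dots in turn, without forcing it down. Finish with the fingertips still resting lightly on the last dot and stay there. The paint on the panel is wet, so touch nothing but the moulding, and leave the pots, jar, brush, tape and bottles where they stand.

Things in the scene. Friction and masses are not known exactly. Their poses are not given: they have to be found in the camera images.
- panel: flat painted panel, fixed to the table, 180 x 300 x 18 mm (x, y, z); origin at the centre of its underside, x and y along its short and long sides, z up. Its top face, 18 mm over the table, is wet paint in several colours: not to be touched
- wet_paint: the painted slab of the panel (same place and axes as panel, origin at the centre of its underside, 180 x 300 x 18 mm), wet: not to be touched; the moulding does not belong to it
- moulding: S-shaped brown wooden bar on the panel, round, 18 mm wide, crest 36 mm above the table (18 over the wet paint); origin at the centre of the panel's top face, axes as the panel's. Crest: x = 30 mm * sin(pi*(y+120)/120), y from -120 to 120 mm. Lies on soft foam: the whole bar sinks straight down under the finger, from about 0.5 N, then 1 mm per 0.9 N, bottoms at 12 mm and springs back
- dot0 (a point): point on the moulding's crest at the centre of a white dot 11 mm across; number 0 of a row of seven, 0 to 6 from the panel's -y end to its +y end, each 40 mm on in the panel's y; dots 0 and 6 are at the two ends; sinks with the moulding
- dot1 (a point): point on the moulding's crest at the centre of a white dot 11 mm across; number 1 of a row of seven, 0 to 6 from the panel's -y end to its +y end, each 40 mm on in the panel's y; dots 0 and 6 are at the two ends; sinks with the moulding
- dot2 (a point): point on the moulding's crest at the centre of a white dot 11 mm across; number 2 of a row of seven, 0 to 6 from the panel's -y end to its +y end, each 40 mm on in the panel's y; dots 0 and 6 are at the two ends; sinks with the moulding
- dot3 (a point): point on the moulding's crest at the centre of a white dot 11 mm across; number 3 of a row of seven, 0 to 6 from the panel's -y end to its +y end, each 40 mm on in the panel's y; dots 0 and 6 are at the two ends; sinks with the moulding
- dot4 (a point): point on the moulding's crest at the centre of a white dot 11 mm across; number 4 of a row of seven, 0 to 6 from the panel's -y end to its +y end, each 40 mm on in the panel's y; dots 0 and 6 are at the two ends; sinks with the moulding
- dot5 (a point): point on the moulding's crest at the centre of a white dot 11 mm across; number 5 of a row of seven, 0 to 6 from the panel's -y end to its +y end, each 40 mm on in the panel's y; dots 0 and 6 are at the two ends; sinks with the moulding
- dot6 (a point): point on the moulding's crest at the centre of a white dot 11 mm across; number 6 of a row of seven, 0 to 6 from the panel's -y end to its +y end, each 40 mm on in the panel's y; dots 0 and 6 are at the two ends; sinks with the moulding
- yellow_pot: loose small yellow paint pot with a lid, 47 mm across, 50 mm high, standing on the table about 65 mm beyond one end of the moulding, the end to start from (either end, so compare it with dots 0 and 6); origin at the centre of its underside
- red_pot: loose small red paint pot, same size, about 65 mm beyond the other end of the moulding, the end to finish at; origin at the centre of its underside
- jar: loose dark green paint jar with a black lid, 64 mm across, 70 mm high, beside the panel's far long side; origin at the centre of its underside; leave alone
- brush: loose paint brush about 200 mm long, lying beside the panel's near long side, about parallel to it; origin about mid-length, underneath; leave alone
- tape: loose roll of blue tape, 96 mm across, 24 mm high, lying flat on the table to the robot's right; origin at the centre of its underside; leave alone
- white_bottle: loose white bottle, 60 mm across, 170 mm high, right of the panel; origin at the centre of its underside; leave alone
- blue_bottle: loose blue bottle, 60 mm across, 150 mm high, left of the panel; origin at the centre of its underside; leave alone
Not all that is in view belongs to the job. Several things look just like the yellow_pot: the one meant starts farthest to the robot's right.

How it is judged:
By the outcome, as a careful person would: the job done as asked, in the order asked, and still so for the second after the job is handed in, while the arm keeps its last pose, push and grip.
It also fails if it takes over 45 s, if anything falls off the work surface, if the arm or the gripper's body presses on something with over 40 N, if the wrist force passes 120 N, or if a joint passes its speed limit or range.

### The arm

A 6-joint arm with a two-finger parallel gripper is mounted at the origin on the work surface. World frame = base frame: x ahead of the robot, y to its left, z up, the work surface at z = 0. Lengths are in m, angles in degrees, forces in N, time in s.
With the tool pointing down it reaches from about 0.35 to 0.875 m from the base axis. Payload 4.2 kg.
Tool frame: the origin (TCP) lies between the finger pads, 19 mm behind the fingertips; this is the grasp point; z points along the fingers, y is the line along which they close (so a half turn about z gives the same grasp; the last joint's range is limited). The gripper opens to 87 mm and grips with 3 to 60 N. Pads are 19 mm wide; open, the fingers measure 117 mm over their backs; the gripper's body (75 mm by 190 mm) begins 51 mm behind the grasp point.
Start: joints at [-60.986, 22.042, 0.453, 0, -68.411, -14.817], TCP at [0.153, -0.606, 0.241] pointing down, gripper open.
Joint ranges: [-179.83, 179.83], [-69.29, 118.12], [-61.27, 80.66], [-181.25, 117.63], [-171.15, -9.14], [-177.46, 177.46]. Speed limits (degrees/s): [159.86, 159.86, 180, 180, 180, 180].

### API

Orientations are given as a 3x3 rotation matrix whose columns are the frame's x, y, z axes.
In Python, from station import r gives the robot as it stands.
- The arm moves only by the shell command python3 -m jog 'ROWS'. ROWS is text: rows parted by semicolons, each of 5 numbers parted by spaces: the opening, from 0 (shut) to 1 (fully open), then the shift along the world's x, y, z in mm, then the turn about the world's z in degrees. In form: hand dx dy dz roll; .... A call has 1 to 5 rows; each row shifts and turns the commanded pose from where the row before left it; what a row does not reach is not made up. A row lasts 1/8 s, in which the tool goes at most 62.5 mm and 10.7 degrees, less where a joint would pass 70% of its speed; a pose out of reach is approached as far as the arm can. A call is refused whole if a number of a shift passes 62.5 or a number of a turn 10.7, either way. A call with a gripper value outside its range is refused whole. The fingers move at their own pace and stop on an object; the grip force is fixed at half the most. Time passes only in rows, so rows that do not move let the fingers close. It gives the time, the measured TCP pose, the force, the opening and the grip force at its end, in the units of the state.
- r.sense(): the state, without advancing time (a new reading comes with each control period).
- r.capture(name): name is "scene" or "top" or "wrist"; returns a dict with "pixels" (400x640x3 uint8, red, green, blue), "fovy" (degrees; the focal length in pixels is half the picture's height over the tangent of half this angle, whatever the lens; pixels are square), "cx", "cy" (the principal point, pixels), "k1" (the pictures are not rectified: a ray, as slopes to the right and down, at radius r is drawn at 1 + k1 r^2 times it, then the intrinsics apply), "origin" and "orientation" of the camera in the world; the wrist camera has in their place "T_tool_cam" (4x4, takes a point from camera to tool coordinates, whose origin is the TCP and whose axes are the flange's). Camera axes: x right, y down, z forward; pixel columns grow to the right and rows downward; lengths in m; the calibration is good to about 2 mm. A picture is of the moment at which its call begins: read the wrist's pose just before it. There is no depth.
- r.finish_job(): hands the job in; it is judged then, once.
The state is a dict: "time_s": time; "joints": joint angles; "joint_velocities": joint speeds; "effort": joint torques, N m; "tcp_pos": TCP position; "ee_rot": TCP orientation; "wrist_force": force on the tool from outside, world axes, zero at the start; "moment": the same for the moment, N m; "gripper_width": opening from 0.0 (shut) to 1.0 (fully open); "gripper_force": force on a finger pad.
Only numpy, scipy, OpenCV 4.12 (cv2) and the standard library are available. Lean on these libraries where they do the work, as an engineer would, in place of code of your own. Each camera call takes 0.05 s, during which the arm holds its last target. There are 200 camera calls.

## Working session

There is one attempt and no reset: what is moved stays moved. The work goes in short steps, Python scripts to look and compute and a shell command to move; the robot and the scene stay as the last step left them, time stands still between calls to the robot, and variables do not carry over. Pictures are saved under pics/ and viewed, at most 10 in all, crops included, and the job is handed in when it is done.

```bash
mkdir -p pics; ls; cat > h.py <<'E'
import numpy as np, cv2
from station import r
def cap(n):
    s=r.sense(); c=r.capture(n)
    if n=='wrist':
        T=np.array(c['T_tool_cam']); R=np.array(s['ee_rot'])
        c['origin']=R@T[:3,3]+np.array(s['tcp_pos']); c['orientation']=R@T[:3,:3]
    c['f']=200/np.tan(np.radians(c['fovy'])/2); return c
def ray(c,uv):
    K=np.array([[c['f'],0,c['cx']],[0,c['f'],c['cy']],[0,0,1]])
    d=((np.asarray(uv,float)-[c['cx'],c['cy']])/c['f']).reshape(-1,2)
    x=d.copy()
    for _ in range(30): x=d/(1+c['k1']*(x**2).sum(1,keepdims=True))
    D=np.c_[x,np.ones(len(x))]@np.array(c['orientation']).T
    return np.array(c['origin']),D
def onz(c,uv,z):
    o,D=ray(c,uv); return o+D*((z-o[2])/D[:,2:])
def tri(c1,a,c2,b):
    o1,d1=ray(c1,a);o2,d2=ray(c2,b);out=[]
    for p,q in zip(d1,d2):
        A=np.c_[p,-q];t=np.linalg.lstsq(A,o2-o1,rcond=None)[0]
        P,Q=o1+t[0]*p,o2+t[1]*q; out.append(np.r_[(P+Q)/2,np.linalg.norm(P-Q)])
    return np.array(out)
def save(c,n,crop=None,s=1):
    p=c['pixels'][...,::-1]
    if crop: p=p[crop[1]:crop[3],crop[0]:crop[2]]
    cv2.imwrite('pics/'+n,cv2.resize(p,None,fx=s,fy=s,interpolation=cv2.INTER_CUBIC))
E
python3 - <<'E'
from h import *
import pickle
for n in ('scene','top'):
    c=cap(n); pickle.dump(c,open(n+'.pkl','wb')); save(c,n+'.png'); print(n,c['origin'],c['f'],c['k1'])
print(r.sense()['time_s'],r.sense()['wrist_force'])
E
```

```text
pics
scene [ 1.07780387 -0.68798425  1.00612114] 518.6366005198421 -0.045279806372281975
top [0.45610417 0.00946134 1.18893792] 422.41011277118935 0.03451214011776267
0.1 [-0.21141037  0.51344909  0.08874974]
```

View pics/scene.png

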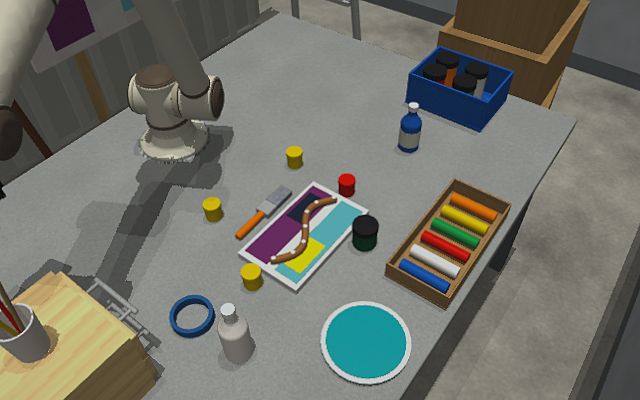

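View pics/top.png

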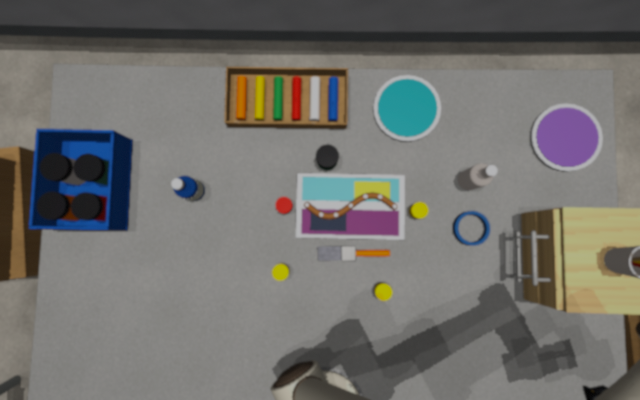

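The top view shows yellow pots at (420,210), (280,272) and (383,292). It also shows the red pot at (284,205), and the moulding running from (396,208) on the yellow side to (308,206) on the red side. Image right is the robot's right (-y), so the pot meant is the one at (420,210). The yellow paint patch at (372,190) and the yellow roll in the tray are not pots.

```bash
python3 - <<'E'
from h import *
import pickle
a=pickle.load(open('top.pkl','rb')); 
save(a,'topcrop.png',(260,140,440,310),4)
print(onz(a,[(420,210),(280,272),(383,292),(284,205)],.05).round(3))
print(onz(a,[(396,208),(308,206),(352,206)],.036).round(3))
c=r.capture('wrist');print(c['T_tool_cam'],c['fovy'],r.sense()['ee_rot'],r.sense()['gripper_width'])
E
```

```text
[[ 0.536 -0.247  0.05 ]
 [ 0.364  0.126  0.05 ]
 [ 0.317 -0.149  0.05 ]
 [ 0.544  0.119  0.05 ]]
[[ 0.541 -0.186  0.036]
 [ 0.543  0.055  0.036]
 [ 0.545 -0.066  0.036]]
[[ 2.24300061e-04 -9.55226431e-01 -2.95875675e-01  8.07215039e-02]
 [ 9.99998649e-01  6.96085136e-04 -1.48920374e-03  6.58266939e-04]
 [ 1.62848143e-03 -2.95874941e-01  9.55225297e-01 -1.43593990e-01]
 [ 0.00000000e+00  0.00000000e+00  0.00000000e+00  1.00000000e+00]] 68.05240052576855 [[-9.69484109e-01 -2.45153557e-01 -5.44376377e-04]
 [-2.45154132e-01  9.69482687e-01  1.66492544e-03]
 [ 1.19601078e-04  1.74757488e-03 -9.99998466e-01]] 1.003203206472768
```

View pics/topcrop.png

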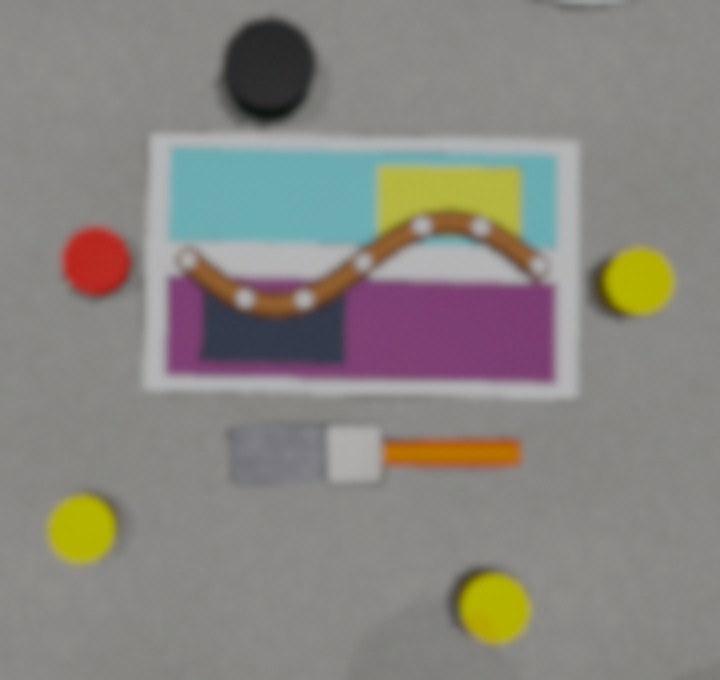

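The crop confirms it: the right-hand yellow pot, crop (638,281), stands beside the moulding's right end dot at crop (540,265). The red pot stands beside the left end dot at crop (188,259). Next I shut the gripper and move above the panel.

```bash
python3 -m jog '0 0 20 0 0; 0 20 45 0 -2; 0 30 45 0 -2; 0 30 45 0 -2; 0 30 45 0 -2' && python3 -m jog '0 30 45 0 -2; 0 30 45 0 -2; 0 30 45 0 -2; 0 30 45 0 0; 0 30 45 0 0' && python3 -m jog '0 30 45 0 0; 0 30 45 0 0; 0 30 20 0 0; 0 10 0 0 0; 0 0 0 0 0'
python3 - <<'E'
from h import *
import pickle
c=cap('wrist'); pickle.dump(c,open('w1.pkl','wb')); save(c,'w1.png'); print(r.sense()['wrist_force'],r.sense()['ee_rot'])
E
```

```text
time_s: 0.78
tcp_pos: [0.2638, -0.4044, 0.2411]
ee_rot: [[-0.994, -0.106, -0.0], [-0.106, 0.994, 0.0], [0.0, 0.0, -1.0]]
wrist_force: [-0.1, -0.4, 1.2]
gripper_width: 0.514
gripper_force: 0.0
time_s: 1.4
tcp_pos: [0.4139, -0.1792, 0.2413]
ee_rot: [[-1.0, -0.004, 0.0], [-0.004, 1.0, 0.0], [-0.0, 0.0, -1.0]]
wrist_force: [1.5, -0.8, -0.9]
gripper_width: 0.021
gripper_force: 0.0
time_s: 2.02
tcp_pos: [0.5131, -0.0711, 0.2406]
ee_rot: [[-1.0, -0.003, -0.002], [-0.003, 1.0, -0.0], [0.002, -0.0, -1.0]]
wrist_force: [-0.3, -0.2, -0.5]
gripper_width: 0.004
gripper_force: 0.0
[-0.56410881 -0.82734692  0.82916782] [[-9.99995797e-01 -2.50412833e-03 -1.46117585e-03]
 [-2.50411079e-03  9.99996865e-01 -1.38291366e-05]
 [ 1.46120589e-03 -1.01701323e-05 -9.99998932e-01]]
```

View pics/w1.png

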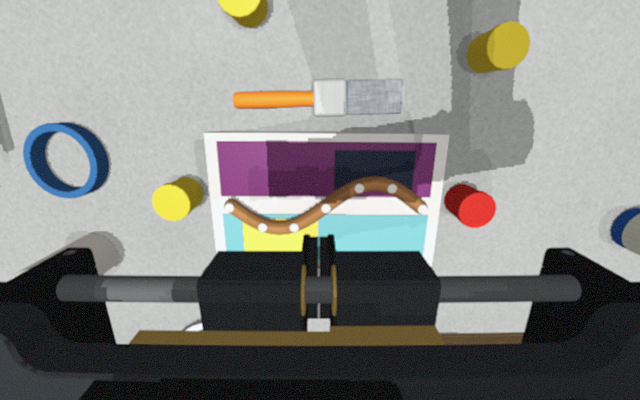

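The wrist view has all seven dots, from the yellow end (229,208) through (262,228), (294,228), (326,209), (360,188) and (392,188) to the red end (423,210). The gripper is shut. I'll take a second view for heights.

```bash
python3 -m jog '0 20 40 -30 0; 0 20 30 -20 0; 0 0 0 0 0; 0 0 0 0 0' | sed -n 1,4p
cat > dots.py <<'E'
from h import *
def dots(c):
    p=cv2.cvtColor(c['pixels'],cv2.COLOR_RGB2HSV)
    H,S,V=[p[...,i].astype(int) for i in range(3)]
    br=((H>5)&(H<19)&(S>90)&(V>50)).astype(np.uint8)
    n,l,st,_=cv2.connectedComponentsWithStats(br)
    near=cv2.morphologyEx(br,cv2.MORPH_CLOSE,cv2.getStructuringElement(cv2.MORPH_ELLIPSE,(15,15)))
    w=((S<60)&(V>150)).astype(np.uint8)&near
    w[240:]=0
    n,l,st,ce=cv2.connectedComponentsWithStats(w)
    return [(tuple(ce[i].round(1)),st[i][4]) for i in range(1,n) if st[i][4]>15]
E
python3 - <<'E'
from dots import *
import pickle
c=cap('wrist'); pickle.dump(c,open('w2.pkl','wb')); save(c,'w2.png')
for n in('w1','w2'): print(dots(pickle.load(open(n+'.pkl','rb'))))
E
```

```text
time_s: 2.58
tcp_pos: [0.5527, -0.0019, 0.1917]
ee_rot: [[-1.0, -0.003, -0.0], [-0.003, 1.0, -0.0], [0.0, -0.0, -1.0]]
wrist_force: [-1.5, -0.1, -1.1]
[((np.float64(359.0), np.float64(187.8)), np.int32(66)), ((np.float64(391.8), np.float64(188.2)), np.int32(71)), ((np.float64(325.0), np.float64(207.6)), np.int32(67)), ((np.float64(262.6), np.float64(225.7)), np.int32(43)), ((np.float64(293.2), np.float64(226.3)), np.int32(58))]
[((np.float64(298.7), np.float64(162.1)), np.int32(70)), ((np.float64(338.3), np.float64(162.3)), np.int32(71)), ((np.float64(188.1), np.float64(208.0)), np.int32(56)), ((np.float64(224.5), np.float64(209.6)), np.int32(89))]
```

View pics/w2.png

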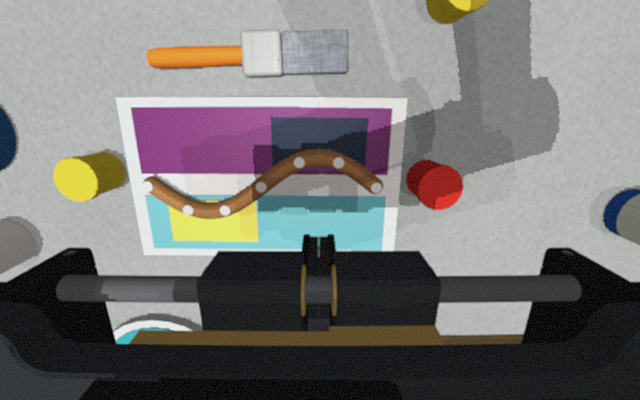

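The second view has dots at about (149,187), (188,210), (224,210), (261,187), (299,162), (338,163) and (376,187).

```bash
cat > m.py <<'E'
from dots import *
import pickle
from scipy.optimize import least_squares
S={'w1':[(229,208),(262,228),(294,228),(326,209),(360,188),(392,188),(423,210)],
   'w2':[(149,187),(188,210),(224,210),(261,187),(299,162),(338,163),(376,187)]}
def refine(c,s,R=5):
    g=c['pixels'].min(2).astype(np.uint8); out=[]
    for u,v in s:
        for _ in range(3):
            u0,v0=int(round(u)),int(round(v)); w=g[v0-R:v0+R+1,u0-R:u0+R+1]
            t,_b=cv2.threshold(np.ascontiguousarray(w),0,1,cv2.THRESH_OTSU)
            yy,xx=np.mgrid[-R:R+1,-R:R+1]; m=(w>t)&(xx**2+yy**2<=R*R)
            u,v=u0+xx[m].mean(),v0+yy[m].mean()
        out.append((u,v))
    return np.array(out)
C={n:pickle.load(open(n+'.pkl','rb')) for n in S}
U={n:refine(C[n],S[n]) for n in S}
for n in S: print(n,U[n].round(1).tolist())
T=tri(C['w1'],U['w1'],C['w2'],U['w2']); print((T*1000).round(1))
for n in S: print(n,(onz(C[n],U[n],.036)*1000).round(1)[:,:2].tolist())
y=np.arange(-120,121,40.); M=np.c_[30*np.sin(np.pi*(y+120)/120),y]
def tf(p): 
    c,s=np.cos(p[2]),np.sin(p[2]); return M@np.array([[c,s],[-s,c]])+p[:2]
P=np.array([onz(C[n],U[n],.036)[:,:2]*1000 for n in S])
f=least_squares(lambda p:(tf(p)-P).ravel(),[543,-66,0],loss='soft_l1')
print(f.x,np.degrees(f.x[2]));print(tf(f.x).round(1).tolist());print((tf(f.x)-P).round(1).tolist())
E
python3 m.py
```

```text
w1 [[228.7, 207.9], [262.0, 227.2], [293.7, 227.4], [325.9, 208.6], [359.0, 188.0], [391.8, 188.1], [423.2, 209.8]]
w2 [[147.8, 186.9], [187.8, 210.1], [224.2, 210.0], [260.9, 186.8], [299.0, 162.0], [338.0, 162.9], [376.1, 187.2]]
[[ 5.504e+02 -1.832e+02  3.260e+01  1.000e-01]
 [ 5.753e+02 -1.421e+02  3.490e+01  3.000e-01]
 [ 5.740e+02 -1.016e+02  3.810e+01  2.000e-01]
 [ 5.489e+02 -6.120e+01  3.750e+01  3.000e-01]
 [ 5.231e+02 -2.130e+01  3.560e+01  1.000e-01]
 [ 5.235e+02  1.870e+01  3.530e+01  8.000e-01]
 [ 5.472e+02  5.680e+01  4.490e+01  8.000e-01]]
w1 [[549.2, -182.1], [574.7, -141.9], [574.8, -101.7], [549.6, -61.2], [523.0, -21.3], [523.0, 18.7], [550.7, 60.0]]
w2 [[549.5, -181.2], [575.1, -141.7], [574.8, -102.3], [549.2, -61.4], [523.0, -21.2], [523.8, 18.5], [549.2, 58.8]]
[ 5.49220575e+02 -6.14672886e+01 -2.45505482e-03] -0.1406642796405804
[[548.9, -181.5], [575.0, -141.5], [575.1, -101.5], [549.2, -61.5], [523.3, -21.4], [523.4, 18.6], [549.5, 58.5]]
[[[-0.2, 0.7], [0.3, 0.3], [0.3, 0.2], [-0.4, -0.3], [0.3, -0.1], [0.5, -0.1], [-1.1, -1.5]], [[-0.6, -0.2], [-0.1, 0.2], [0.3, 0.8], [0.0, -0.0], [0.4, -0.2], [-0.3, 0.1], [0.4, -0.2]]]
```

The heights come out near 36 mm and the fit residuals are under 1 mm. I'll cross-check against the top camera before descending.

```bash
cat >> m.py <<'E'
print('---top')
t=pickle.load(open('top.pkl','rb'))
q=np.array([(540,265),(480,227),(422,226),(363,262),(305,299),(245,298),(188,259)])/4+[260,140]-.375
q=refine(t,q,2)
print((onz(t,q,.036)*1000).round(1)[:,:2].tolist())
# fingertip expected pixel in wrist view
w=C['w2'];s=r.sense();tip=np.array(s['tcp_pos'])+np.array(s['ee_rot'])@[0,0,.019]
d=np.array(w['orientation']).T@(tip-w['origin']);x=d[:2]/d[2];x*=1+w['k1']*(x@x)
print('tip px',x*w['f']+[w['cx'],w['cy']], tip)
save(w,'tip.png',(260,200,380,300),5)
E
python3 m.py | sed -n '/top/,$p'
```

```text
---top
[[547.2, -182.8], [573.1, -141.5], [573.0, -101.0], [547.7, -60.8], [521.9, -21.8], [521.3, 19.1], [548.7, 57.9]]
tip px [317.15859361 249.7342479 ] [ 0.55284211 -0.00195943  0.17310108]
```

View pics/tip.png

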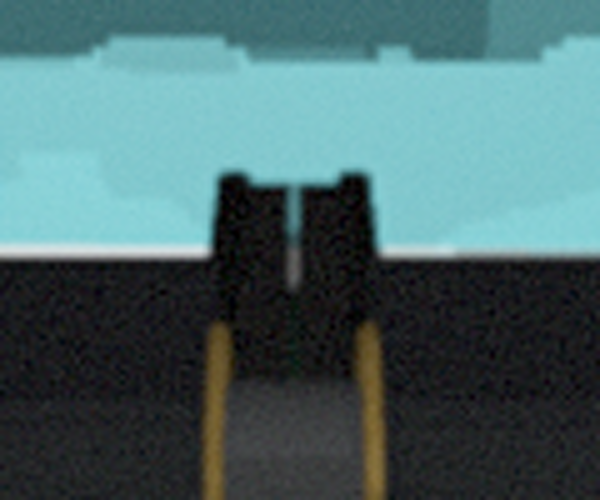

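The fingertips appear at (319,237), which matches the predicted TCP line. The top camera agrees within 2 mm. I'll go above the yellow-end dot and down to just above it.

```bash
python3 -m jog '0 -1 -45 0 0; 0 -1 -45 0 0; 0 -1 -45 0 0; 0 -1 -45 0 0; 0 0 0 -40 0' | sed -n 1,4p; python3 -m jog '0 0 0 -40 0; 0 0 0 -25 0; 0 0 0 -10 0; 0 0 0 0 0; 0 0 0 0 0'; python3 -m jog '0 0 0 0 0';python3 -m jog '0 0 0 0 0'; python3 -c "
from station import r;print(r.sense()['tcp_pos'],r.sense()['wrist_force'],r.sense()['moment'])"
```

```text
time_s: 3.25
tcp_pos: [0.5509, -0.185, 0.1551]
ee_rot: [[-1.0, 0.001, 0.01], [0.001, 1.0, -0.002], [-0.01, -0.002, -1.0]]
wrist_force: [-0.4, 1.7, -1.2]
time_s: 3.88
tcp_pos: [0.5502, -0.1812, 0.0778]
ee_rot: [[-1.0, -0.004, 0.003], [-0.004, 1.0, -0.0], [-0.003, -0.0, -1.0]]
wrist_force: [-0.1, -0.1, 0.6]
gripper_width: 0.003
gripper_force: 0.0
time_s: 4.0
tcp_pos: [0.55, -0.1809, 0.0775]
ee_rot: [[-1.0, -0.004, 0.002], [-0.004, 1.0, -0.0], [-0.002, -0.0, -1.0]]
wrist_force: [-0.1, -0.8, 0.2]
gripper_width: 0.004
gripper_force: 0.0
time_s: 4.12
tcp_pos: [0.5496, -0.1808, 0.0769]
ee_rot: [[-1.0, -0.004, 0.001], [-0.004, 1.0, -0.0], [-0.001, -0.0, -1.0]]
wrist_force: [0.2, 0.6, 0.2]
gripper_width: 0.005
gripper_force: 0.0
[ 0.54964313 -0.18083941  0.07691833] [0.2193751  0.60268577 0.21179422] [ 0.00911025  0.01094764 -0.01748657]
```

```bash
F='/tcp_pos|wrist_f/p'; python3 -m jog '0 -1 -1 -10 0; 0 0 0 -7 0; 0 0 0 0 0; 0 0 0 0 0; 0 0 0 0 0' | sed -nE "$F"; python3 -m jog '0 0 0 -1 0; 0 0 0 0 0'| sed -nE "$F"; python3 -m jog '0 0 0 -1 0; 0 0 0 0 0'| sed -nE "$F"; python3 -m jog '0 0 0 -1 0; 0 0 0 0 0'| sed -nE "$F"; python3 -m jog '0 0 0 -1 0; 0 0 0 0 0'| sed -nE "$F"; python3 -m jog '0 0 0 -1 0; 0 0 0 0 0'| sed -nE "$F"
```

```text
tcp_pos: [0.5485, -0.1819, 0.0594]
wrist_force: [-0.1, -0.1, -0.1]
tcp_pos: [0.5483, -0.1819, 0.0583]
wrist_force: [-0.3, -0.1, -0.7]
tcp_pos: [0.5482, -0.1819, 0.0572]
wrist_force: [-0.0, 0.1, -0.3]
tcp_pos: [0.5482, -0.1819, 0.0561]
wrist_force: [-1.0, 0.3, -0.6]
tcp_pos: [0.5483, -0.1819, 0.0552]
wrist_force: [-0.8, -0.3, -0.1]
tcp_pos: [0.5484, -0.1819, 0.0543]
wrist_force: [0.3, 0.6, 1.3]
```

```bash
F='/tcp_pos|wrist_f/p'; for i in 1 ; do python3 -m jog '0 0 0 -1 0; 0 0 0 0 0'| sed -nE "$F"; python3 -m jog '0 0 0 -0.7 0; 0 0 0 0 0'| sed -nE "$F";python3 -m jog '0 0 0 0 0'| sed -nE "$F";python3 -m jog '0 0 0 0 0'| sed -nE "$F"; python3 -m jog '0 0 0 0 0'| sed -nE "/time|$F"; done
```

```text
tcp_pos: [0.5484, -0.1819, 0.0534]
wrist_force: [-0.7, -0.6, 2.3]
tcp_pos: [0.5484, -0.1819, 0.0527]
wrist_force: [-0.7, 0.2, 2.3]
tcp_pos: [0.5484, -0.1819, 0.0527]
wrist_force: [-0.5, -0.6, 2.6]
tcp_pos: [0.5484, -0.1819, 0.0527]
wrist_force: [-0.5, 0.5, 2.5]sed: can't find label for jump to 'cp_pos|wrist_f/p'
Exception ignored on flushing sys.stdout:
BrokenPipeError: [Errno 32] Broken pipe
```

Steady light contact: about 2.4 N with about 2 mm of sink. Now I trace at 5 mm per row, starting with 5 rows.

```bash
F='/time|tcp_pos|wrist_f/p'; python3 -m jog '0 3.9 5 0 0; 0 3.8 5 0 0; 0 3.7 5 0 0; 0 3.5 5 0 0; 0 3.3 5 0 0' | sed -nE "$F"; python3 -m jog '0 3 5 0 0; 0 2.6 5 0 0; 0 2.2 5 0 0'| sed -nE "$F"
```

```text
time_s: 7.5
tcp_pos: [0.5668, -0.1565, 0.0525]
wrist_force: [-0.1, -1.4, 2.8]
time_s: 7.88
tcp_pos: [0.5746, -0.1416, 0.0526]
wrist_force: [-1.6, -2.3, 1.9]
```

At dot 1: measured (574.6, -141.6) against about (574.6, -141.5) expected. Carrying on to dots 2 and 3.

```bash
F='/time|tcp_pos|wrist_f/p'; python3 -m jog '0 1.7 5 0 0; 0 1.3 5 0 0; 0 0.8 5 0 0; 0 0.3 5 0 0' | sed -nE "$F"; python3 -m jog '0 -0.3 5 0 0; 0 -0.8 5 0 0; 0 -1.3 5 0 0; 0 -1.7 5 0 0'| sed -nE "$F"; python3 -m jog '0 -2.2 5 0 0; 0 -2.6 5 0 0; 0 -3 5 0 0; 0 -3.3 5 0 0'| sed -nE "$F"; python3 -m jog '0 -3.5 5 0 0; 0 -3.7 5 0 0; 0 -3.8 5 0 0; 0 -3.9 5 0 0'| sed -nE "$F"
```

```text
time_s: 8.38
tcp_pos: [0.5787, -0.1216, 0.0526]
wrist_force: [-0.2, -1.7, 0.9]
time_s: 8.88
tcp_pos: [0.5745, -0.1015, 0.0526]
wrist_force: [0.9, -2.6, 2.7]
time_s: 9.38
tcp_pos: [0.5631, -0.0815, 0.0526]
wrist_force: [1.5, -1.4, 3.2]
time_s: 9.88
tcp_pos: [0.5481, -0.0615, 0.0525]
wrist_force: [1.7, -1.5, 2.9]
```

```bash
F='/time|tcp_pos|wrist_f/p'; python3 -m jog '0 -3.8 5 0 0; 0 -3.7 5 0 0; 0 -3.6 5 0 0; 0 -3.4 5 0 0' | sed -nE "$F"; python3 -m jog '0 -3.2 5 0 0; 0 -2.9 5 0 0; 0 -2.5 5 0 0; 0 -2.1 5 0 0'| sed -nE "$F"; python3 -m jog '0 -1.7 5 0 0; 0 -1.3 5 0 0; 0 -0.8 5 0 0; 0 -0.3 5 0 0'| sed -nE "$F"; python3 -m jog '0 0.3 5 0 0; 0 0.8 5 0 0; 0 1.3 5 0 0; 0 1.7 5 0 0'| sed -nE "$F"
```

```text
time_s: 10.38
tcp_pos: [0.5335, -0.0416, 0.0525]
wrist_force: [2.4, -1.3, 2.4]
time_s: 10.88
tcp_pos: [0.5227, -0.0216, 0.0525]
wrist_force: [1.6, -1.8, 3.0]
time_s: 11.38
tcp_pos: [0.5186, -0.0016, 0.0524]
wrist_force: [0.1, -2.4, 3.4]
time_s: 11.88
tcp_pos: [0.5229, 0.0184, 0.0524]
wrist_force: [-0.6, -1.1, 2.9]
```

```bash
F='/time|tcp_pos|wrist_f/p'; python3 -m jog '0 2.2 5 0 0; 0 2.6 5 0 0; 0 3 5 0 0; 0 3.3 5 0 0' | sed -nE "$F"; python3 -m jog '0 3.5 5 0 0; 0 3.7 5 0 0; 0 3.8 5 0 0; 0 3.9 5 0 0'| sed -nE "$F"; python3 -m jog '0 0 0 0 0; 0 0 0 0 0; 0 0 0 0 0'| sed -nE "$F"
python3 - <<'E'
from h import *
c=cap('wrist'); save(c,'end.png')
E
```

```text
time_s: 12.38
tcp_pos: [0.5343, 0.0384, 0.0525]
wrist_force: [-1.6, -1.3, 3.0]
time_s: 12.88
tcp_pos: [0.5494, 0.0585, 0.0525]
wrist_force: [-0.5, -2.3, 2.7]
time_s: 13.25
tcp_pos: [0.5498, 0.0587, 0.0528]
wrist_force: [0.5, 2.3, 1.9]
```

View pics/end.png

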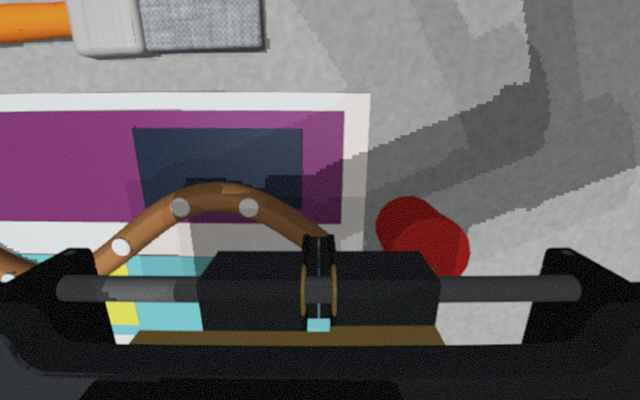

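The fingertips, at about (319,240), rest on the moulding's red end. The red pot at (425,240) stands clear, and contact is steady at about 2 N.

```bash
python3 -m jog '0 0 0 0 0; 0 0 0 0 0' | sed -nE '/tcp_pos|wrist_f/p'; python3 -c "
from station import r;print(r.finish_job())"
```

```text
tcp_pos: [0.5497, 0.0583, 0.0528]
wrist_force: [0.4, 0.9, 3.2]
the job is handed in; nothing more can be done
None
```

I ran the closed fingertips over all seven dots from the yellow-pot end to the red-pot end, with readings of about 1–3.5 N and about 2 mm of sink. The job is handed in with them resting lightly on the last dot, and I saw no contact with anything but the moulding.

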